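# Proof-pull a collet and show it to the inspection camera

## Task

Proof-pull the tall collet that stands in the spring tester: grip it, draw the sprung slide out with it until the slide's pointer is level with the marker on the scale, hold there for a second, and ease the slide back fully home with the collet still in it. Then lift the collet out and present it in the air to the inspection camera: its lower end facing the lens, centred on the lens axis and 80 mm from the lens, its length in line with that axis. Finish while still holding it there; do not touch the camera, and leave the other things on the bench alone.

Things in the scene. Friction and masses are not known exactly. Their poses are not given: they have to be found in the camera images.
- collet_mid (a point): the tall collet: dark grey steel, about a cylinder, 25 mm across, 52 mm long, 0.09 to 0.17 kg, standing upright in the pocket of the tester's slide. This point is its centre, half-way up; its z axis is its length, from the lower end towards the upper end. It stands 16 mm deep in the pocket (just under 2 mm play all round), so its upper 36 mm are free to grip; nothing round it within 100 mm is higher than the slide's top, 42 mm above the bench
- collet_foot (a point): centre of the collet's lower end, 26 mm from its centre along its length; z axis as the collet's
- tester: the spring tester, fixed on the bench: a grey base 215 x 94 mm with two steel rails along its x axis, a slide between them and a spring housing (42 mm high) at the rear. Origin on the bench, straight below the collet when the slide is home; the slide is drawn out along the tester's -x axis (roughly towards the robot)
- slide (a joint): travel of the sprung slide (an aluminium block 60 x 46 mm, top 42 mm above the bench), 0 = home against its stop, grows as it is drawn out, to 0.055 m at the end stop. The spring pulls it home with 1.4 N at 0 and 1.2 N more per 10 mm; let go, it snaps back. Pulling the collet sideways draws the slide along once the play is taken up
- pointer (a point): tip of the thin dark pointer on the slide's left side (tester +y), 33.5 mm above the bench; moves with the slide; axes as the tester's
- mark (a point): the marker: nib of a small dark clip (10 mm along the scale, top 40 mm above the bench, the nib at its middle) with a brass thumb screw, on the outer edge of the left rail beside the scale, 33.5 mm above the bench, standing 25 to 45 mm out (tester -x) from the pointer's home. The clip stays put. Pointer and marker are level when they have the same tester x; axes as the tester's
- rider (a joint): position of the marker clip along the scale: the slide is at the marker when joint slide has this same value (m)
- insp_cam: the inspection camera, fixed on the bench: a dark base plate 110 x 90 mm, origin under its centre, two upright cheeks and between them a black camera head with a bright ring light. It looks upward, 30 degrees off vertical, leaning towards its own -x (roughly towards the robot). Its highest part is 128 mm above the bench
- lens (a point): centre of the camera's lens face, 114 mm above the bench; its z axis is the lens axis, pointing out of the lens (up and towards the robot)
- focus (a point): the point on the lens axis 80 mm out from the lens, 183 mm above the bench, where the collet's lower end belongs; its z axis is the lens axis, pointing away from the lens (the presented collet's z axis points the same way)
- short_collet: bystander: small bright spring collet 21 mm across, 30 mm tall, standing; origin under its centre
- bush: bystander: flanged grey guide bush 23 mm across, 32 mm tall, standing flange up; origin under its centre
- grease: bystander: round flat tin, 71 mm across, 30 mm tall; origin under its centre
- mic: bystander: outside micrometer lying flat, 142 x 48 x 15 mm; origin under its centre
- collet: the tall collet once more, as a whole; origin at the centre of its lower end, z axis along its length
Mind the look-alikes: they are no part of the job. What is meant by the tester is not purple, and is the larger of those in its own colour.

How it is judged:
By the outcome, as a careful person would: the job done as asked, in the order asked, and still so for the second after the job is handed in, while the arm keeps its last pose, push and grip.
It also fails if it takes over 58 s, if anything falls off the work surface, if the arm or the gripper's body presses on something with over 40 N, if the wrist force passes 120 N, or if a joint passes its speed limit or range.

## Robot

A 6-joint arm with a two-finger parallel gripper is mounted at the origin on a cart in front of the work surface, level with it; the furniture and walls round the work are solid. World frame = base frame: x ahead of the robot, y to its left, z up, the work surface at z = 0. Lengths are in mm, angles in rad, forces in N, time in s.
With the tool pointing down it reaches from about 275 to 775 mm from the base axis. Payload 14.6 kg.
Tool frame: the origin (TCP) lies midway between the tips of the shut fingers; the grasp point (between the pads) lies 19 mm behind it; z points along the fingers, y is the line along which they close (so a half turn about z gives the same grasp; the last joint's range is limited). The gripper opens to 85 mm and grips with 20 to 120 N. Pads are 22 mm wide; open, the fingers measure 114 mm over their backs; the gripper's body (76 mm by 85 mm) begins 54 mm behind the grasp point. The pads swing forward as they close: fully open they stand 13 mm farther back than shut.
Start: joints at [1.03, 0.263, -0.048, 1.259, 0, 1.415], TCP at [197.562, 486.413, 207.178] pointing down, gripper open.
Joint ranges: [-2.65, 2.65], [-0.89, 1.7], [-1.18, 1.37], [-2.13, 2.11], [-1.35, 1.29], [-3.14, 3.14]. Speed limits (rad/s): [1.89, 1.89, 2.57, 2.79, 3.14, 3.14].

## Interface

Orientations are given as a unit quaternion [x, y, z, w].
In Python, from plant import arm gives the robot as it stands. The module is installed in compiled form; this text tells all that it offers.
- The arm moves only by the tool arm_command, never from a script. Its argument "commands" is a list of rows, each an object with "dp": the shift along the tool's x, y, z in units of 20 mm (1.0 is 20 mm), a list of three; "rotation": the turn, a rotation vector about the tool's x, y, z in units of 360 degrees (1.0 is 360 degrees), a list of three; "hand": the opening, from 0 (shut) to 1 (fully open). In form: [{"dp": [x, y, z], "rotation": [rx, ry, rz], "hand": hand}, ...]. A call has 1 to 5 rows; each row shifts and turns the commanded pose from where the row before left it, along the tool's axes as they then stand; what a row does not reach is not made up. A row lasts 1/12 s, in which the tool goes at most 41.7 mm and 7.16 degrees, less where a joint would pass 70% of its speed; a pose out of reach is approached as far as the arm can. A call with a number of a shift or a turn outside -1 to 1 is refused whole. A call with a gripper value outside its range is refused whole. The fingers move at their own pace and stop on an object; "grip_force" is the grip in N (left out, the last holds). Time passes only in rows, so rows that do not move let the fingers close. It gives the time, the measured TCP pose, the force, the opening and the grip force at its end, in the units of the state.
- arm.sense(): the state, without advancing time (a new reading comes with each control period).
- arm.get_image(name): name is "scene" or "top" or "wrist"; returns a dict with "img" (384x512x3 uint8, red, green, blue), "z_map" (384x512 float32, mm along the optical axis (not along the pixel's ray), 0 where there is no reading), "intrinsics" (3x3 intrinsics, pixels), "cam_to_world" (4x4, takes a point from camera to world coordinates); the wrist camera has in their place "mount" (4x4, takes a point from camera to tool coordinates, whose origin is the TCP and whose axes are the flange's). Camera axes: x right, y down, z forward; pixel columns grow to the right and rows downward; lengths in mm; the calibration is good to about 2 mm. The wrist camera is an equidistant fisheye: a pixel r from the principal point sees the ray r / f radians off the axis. A picture is of the moment at which its call begins: read the wrist's pose just before it.
- arm.finish_job(): hands the job in; it is judged then, once.
Trained networks look in the newest picture that a camera, given by its name, has taken for a name from the list of things; names that differ only in an ending like _2 or _b are one class to them, and where a whole thing is asked for, a point or a joint stands for the part that bears it (a point fixed in the world has none). Each returns a list of dicts, best first, with "p" (0 to 1); they miss things now and then, are a little off and sometimes report something else, mostly with a low value. They report only what shows in the picture. A call takes as long as a camera call. They do not tell look-alikes from the thing itself.
- arm.recognise(camera, thing): "centre" ([x, y, z] in mm, in world coordinates, good to about 4 mm: the middle of the surface that is visible of it).
- arm.outline_of(camera, thing): "mask" (384x512 bool, what is visible of it).
- arm.spot_point(camera, thing): "centre" ([x, y, z] in mm, in world coordinates, good to about 4 mm: a listed point, or the origin of a listed thing).
The state is a dict: "clock": time; "qpos": joint angles; "qvel": joint speeds; "effort": joint torques, N m; "ee_pos": TCP position; "tcp_rot": TCP orientation; "ft_force": force on the tool from outside, world axes, zero at the start; "ft_torque": the same for the moment, N m; "grip_width": finger opening in mm; "grip_force": force on a finger pad.
Only numpy, scipy, OpenCV 4.12 (cv2) and the standard library are available. Lean on these libraries where they do the work, as an engineer would, in place of code of your own. Each camera call takes 0.05 s, during which the arm holds its last target. There are 200 camera calls.

## Working session

There is one attempt and no reset: what is moved stays moved. The work goes in short steps, Python scripts to look and compute and a tool call to move; the robot and the scene stay as the last step left them, time stands still between calls to the robot, and variables do not carry over. Pictures are saved under pics/ and viewed, at most 10 in all, crops included, and the job is handed in when it is done.

Besides the shell and the picture viewer there is one more tool, called after "Emit:" as name(argument=value, ...), one argument or row to a line, values as JSON. arm_command: Moves the arm, as the interface text tells. Its arguments: {"type":"object","properties":{"commands":{"type":"array"},"grip_force":{"type":"number"}},"required":["commands"]}

```bash
mkdir -p pics; cat > h.py <<'E'
import numpy as np, cv2
from scipy.spatial.transform import Rotation as R
from plant import arm
def px2w(im,u,v):
    K=im["intrinsics"];z=im["z_map"][int(v),int(u)]
    p=np.array([(u-K[0,2])/K[0,0]*z,(v-K[1,2])/K[1,1]*z,z,1.])
    return (im["cam_to_world"]@p)[:3]
def w2px(im,p):
    c=np.linalg.inv(im["cam_to_world"])@np.r_[p,1]; q=im["intrinsics"]@c[:3]; return q[:2]/q[2]
def save(im,n): cv2.imwrite("pics/"+n,im["img"][:,:,::-1])
E
python3 - <<'E'
from h import *
np.set_printoptions(precision=1,suppress=True)
s=arm.sense();print(s)
out=[]
for c in("scene","top"):
    im=arm.get_image(c);out.append(im["img"])
    print(c,im["intrinsics"],im["cam_to_world"])
    for t in("tester","collet_mid","collet_foot","pointer","mark","insp_cam","lens","focus","collet","short_collet","bush","grease","mic"):
        for d in arm.spot_point(c,t)[:3]: print(c,t,round(d["p"],2),np.array(d["centre"]),w2px(im,d["centre"]))
    save(im,c+"0.png")
E
```

```text
{'clock': 0.0, 'qpos': array([ 1. ,  0.3, -0. ,  1.3,  0. ,  1.4]), 'qvel': array([ 0., -0.,  0.,  0., -0.,  0.]), 'effort': array([ -0. , -63.8,  38.5,   0. ,  -0. ,  -0. ]), 'ee_pos': array([197.4, 486.2, 206.7]), 'tcp_rot': array([ 0.2,  1. , -0. , -0. ]), 'ft_force': array([ 1.4,  0.1, -0.4]), 'ft_torque': array([0., 0., 0.]), 'grip_force': 0.0, 'grip_width': 85.34390658182883}
scene [[485.    0.  254.2]
 [  0.  485.  189.3]
 [  0.    0.    1. ]] [[   0.8   -0.4    0.4  -25.5]
 [  -0.6   -0.5    0.6 -782.3]
 [  -0.    -0.8   -0.6  888.2]
 [   0.     0.     0.     1. ]]
scene tester 0.89 [537.3 150.6   1. ] [227.9 190.5]
scene tester 0.82 [365.8  -2.7   3.5] [204.6 246.2]
scene tester 0.6 [602.9 -20.7   1.9] [282.5 212.9]
scene collet_mid 0.66 [532.6 150.6  26.3] [226.1 184.3]
scene collet_mid 0.47 [537.1 151.9  50.4] [226.7 176.8]
scene collet_foot 0.54 [544.5 148.8  20.4] [230.  184.7]
scene pointer 0.68 [530.2 185.4  32.8] [218.6 176.8]
scene pointer 0.62 [605.2   7.1  24.2] [277.  201.1]
scene pointer 0.53 [364.   19.   19.7] [199.  237.1]
scene mark 0.59 [494.8 181.2  35.5] [
[... 806 characters left out ...]
 [535.6 153.3  50.5] [205.1 185.8]
top collet_foot 0.42 [533.8 148.6  27.3] [207.2 187. ]
top pointer 0.62 [531.  187.7  31.1] [196.  187.9]
top pointer 0.56 [363.2  21.5  21.8] [244.4 234.6]
top pointer 0.48 [602.1   4.3  23.5] [247.7 166.9]
top mark 0.24 [539.2 153.3  -2. ] [206.9 186.4]
top insp_cam 0.66 [ 681.  -285.5    1. ] [327.4 144.1]
top lens 0.54 [ 654.6 -278.   116.8] [331.2 144.9]
top collet 0.57 [540.2 155.9  -2.2] [206.2 186.1]
top collet 0.54 [543.4 149.8  30. ] [206.8 184.2]
top bush 0.44 [ 412.6 -124.1    2.1] [285.2 219.6]
top grease 0.74 [502.  305.3  -0.6] [164.7 197.7]
top grease 0.25 [ 398.4 -214.5   -3.1] [310.6 223. ]
top mic 0.51 [ 438.5 -343.5   -0.3] [346.5 210.8]
```

```bash
python3 - <<'E'
import cv2,numpy as np
s=cv2.imread("pics/scene0.png");t=cv2.imread("pics/top0.png")
a=cv2.resize(s[120:340,150:420],(540,440)) ; b=cv2.resize(t[110:260,140:370],(460,300))
cv2.imwrite("pics/s1.png",cv2.resize(s[130:345,160:430],None,fx=2.79,fy=2.79,interpolation=2))
cv2.imwrite("pics/t1.png",cv2.resize(t[110:260,140:370],None,fx=3.4,fy=3.4,interpolation=2))
E
```

```text
(no output)
```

View pics/s1.png

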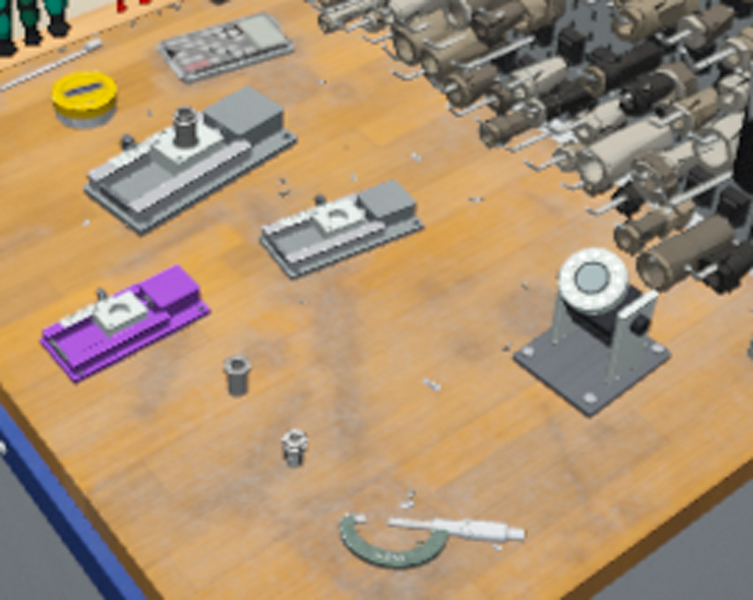

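View pics/t1.png

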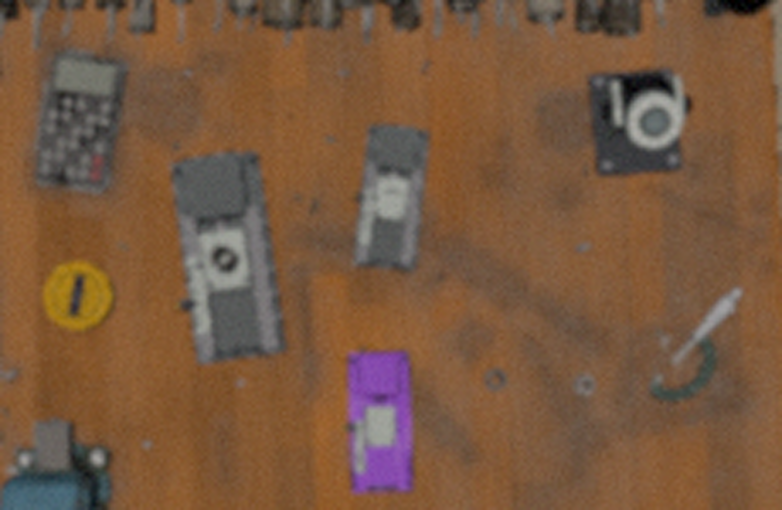

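The scene view shows the large grey tester, with the collet at (185,125) in the crop. The small grey tester at (340,230) and the purple one at (125,320) are look-alikes. The inspection camera is at (595,320). The top view shows the tester yawed about +7° and the inspection camera about +5°.

```bash
cat >> h.py <<'E'
def go(pos,rot=None):
    s=arm.sense();r=R.from_quat(s["tcp_rot"]);d=r.inv().apply(np.array(pos)-s["ee_pos"])/20
    print("clock",round(s["clock"],2),"pos",s["ee_pos"].round(1),"dp total",d.round(2),end=" ")
    if rot is not None: print("rot total",((r.inv()*rot).as_rotvec()/(2*np.pi)).round(4),"rows>=",np.degrees((r.inv()*rot).magnitude())/7.16,end="")
    print()
def down(yaw): # tool y at world angle yaw(deg), z down
    y=np.array([np.cos(np.radians(yaw)),np.sin(np.radians(yaw)),0]);z=np.array([0,0,-1.])
    return R.from_matrix(np.c_[np.cross(y,z),y,z])
E
python3 - <<'E'
from h import *
np.set_printoptions(precision=2,suppress=True)
s=arm.sense();print(R.from_quat(s["tcp_rot"]).as_matrix(),s["qpos"])
im=arm.get_image("wrist");print(im["mount"],im["intrinsics"]);save(im,"w0.png")
go([525,160,207]);
for y in(7,97,187):print(y);go([525,160,207],down(y))
# depth based tester edges yaw via top cam mask
for c in("top","scene"):
    im=arm.get_image(c)
    for t in("tester","insp_cam"):
      for d in arm.outline_of(c,t)[:3]:
        v,u=np.nonzero(d["mask"]);P=np.array([px2w(im,a,b) for a,b in zip(u,v)])
        P=P[(P[:,2]<60)&(P[:,2]>-20)] if t=="tester" else P
        r=cv2.minAreaRect(P[:,:2].astype(np.float32));print(c,t,round(d["p"],2),r,P[:,2].max())
E
```

```text
[[-0.93  0.38  0.  ]
 [ 0.38  0.93  0.  ]
 [-0.    0.   -1.  ]] [ 1.03  0.26 -0.05  1.26 -0.    1.42]
[[   0.     -0.96   -0.27   69.69]
 [   1.      0.      0.     -0.84]
 [  -0.     -0.27    0.96 -167.45]
 [   0.      0.      0.      1.  ]] [[297.32   0.   249.19]
 [  0.   297.32 192.3 ]
 [  0.     0.     1.  ]]
clock 1.45 pos [197.6 486.4 207.2] dp total [-21.31  -8.96   0.01] 
7
clock 1.45 pos [197.6 486.4 207.2] dp total [-21.31  -8.96   0.01] rot total [-0.    0.    0.17] rows>= 8.504800063459932
97
clock 1.45 pos [197.6 486.4 207.2] dp total [-21.31  -8.96   0.01] rot total [-0.   -0.   -0.08] rows>= 4.065032354109586
187
clock 1.45 pos [197.6 486.4 207.2] dp total [-21.31  -8.96   0.01] rot total [-0.   -0.   -0.33] rows>= 16.634864747330315
top tester 0.96 ((364.9136657714844, -3.2297935485839844), (60.50431442260742, 141.0179443359375), 88.68418884277344) 36.06194307382793
top tester 0.89 ((540.964111328125, 154.35098266601562), (212.75404357910156, 97.6888198852539), 7.157311916351318) 50.096461820215836
top tester 0.65 ((601.3328247070312, -18.43140411376953), (71.1989517211914, 150.1366729736328), 82.49031829833984) 35.863086620972354
scene tester 0.94 ((558.70166015625, 178.11196899414062), (259.8017883300781, 146.4218292236328), 7.297999858856201) 45.24314199087041
scene tester 0.58 ((364.951171875, 3.7928848266601562), (143.94810485839844, 82.1226577758789), 1.0489739179611206) 31.08871014963904
scene tester 0.56 ((612.1539306640625, -11.912574768066406), (94.20736694335938, 171.8874969482422), 82.978271484375) 31.587287000701735
scene insp_cam 0.95 ((373.1530456542969, -466.8407287597656), (1009.0986938476562, 124.65618896484375), 31.30997657775879) 888.1801603776804
```

Emit:
arm_command(
  commands=[
    {"dp":[-0.5,-0.2,0],"rotation":[0,0,0],"hand":1},
    {"dp":[-1,-0.42,0],"rotation":[0,0,0],"hand":1},
    {"dp":[-1,-0.42,0],"rotation":[0,0,0],"hand":1},
    {"dp":[-1,-0.42,0],"rotation":[0,0,0],"hand":1},
    {"dp":[-1,-0.42,0],"rotation":[0,0,0],"hand":1},
  ],
)

```text
clock: 2.17
ee_pos: [267.7, 416.5, 207.2]
tcp_rot: [0.192, 0.981, -0.0, 0.0]
ft_force: [0.4, 0.1, -0.6]
grip_width: 85.5
grip_force: 0.0
```

Emit:
arm_command(
  commands=[
    {"dp":[-1,-0.42,0],"rotation":[0,0,0],"hand":1},
    {"dp":[-1,-0.42,0],"rotation":[0,0,0],"hand":1},
    {"dp":[-1,-0.42,0],"rotation":[0,0,0],"hand":1},
    {"dp":[-1,-0.42,0],"rotation":[0,0,0],"hand":1},
    {"dp":[-1,-0.42,0],"rotation":[0,0,0],"hand":1},
  ],
)

```text
clock: 2.58
ee_pos: [344.5, 339.8, 207.3]
tcp_rot: [0.192, 0.981, 0.0, 0.0]
ft_force: [1.1, 0.9, 0.8]
grip_width: 85.3
grip_force: 0.0
```

Emit:
arm_command(
  commands=[
    {"dp":[-1,-0.42,0],"rotation":[0,0,0],"hand":1},
    {"dp":[-1,-0.42,0],"rotation":[0,0,0],"hand":1},
    {"dp":[-1,-0.42,0],"rotation":[0,0,0],"hand":1},
    {"dp":[-1,-0.42,0],"rotation":[0,0,0],"hand":1},
    {"dp":[-1,-0.42,0],"rotation":[0,0,0],"hand":1},
  ],
)

```text
clock: 3.0
ee_pos: [421.3, 263.2, 207.3]
tcp_rot: [0.192, 0.981, -0.0, 0.0]
ft_force: [0.5, 0.7, -0.0]
grip_width: 85.5
grip_force: 0.0
```

Emit:
arm_command(
  commands=[
    {"dp":[-1,-0.42,0],"rotation":[0,0,0],"hand":1},
    {"dp":[-1,-0.42,0],"rotation":[0,0,0],"hand":1},
    {"dp":[-1,-0.42,0],"rotation":[0,0,0],"hand":1},
    {"dp":[-1,-0.42,0],"rotation":[0,0,0],"hand":1},
    {"dp":[-1,-0.42,0],"rotation":[0,0,0],"hand":1},
  ],
)

```text
clock: 3.42
ee_pos: [498.0, 186.5, 207.2]
tcp_rot: [0.192, 0.981, -0.0, 0.0]
ft_force: [0.4, 0.4, -0.1]
grip_width: 85.3
grip_force: 0.0
```

Emit:
arm_command(
  commands=[
    {"dp":[-1,-0.42,0],"rotation":[0,0,0],"hand":1},
    {"dp":[-0.8,-0.42,0],"rotation":[0,0,0.018],"hand":1},
    {"dp":[0,0,0.6],"rotation":[0,0,0.019],"hand":1},
    {"dp":[0,0,0.6],"rotation":[0,0,0.019],"hand":1},
    {"dp":[0,0,0.6],"rotation":[0,0,0.019],"hand":1},
  ],
)

```text
clock: 3.83
ee_pos: [524.7, 157.9, 170.7]
tcp_rot: [0.419, 0.908, 0.0, 0.0]
ft_force: [0.9, 0.4, 0.1]
grip_width: 85.5
grip_force: 0.0
```

Emit:
arm_command(
  commands=[
    {"dp":[0,0,0.6],"rotation":[0,0,0.019],"hand":1},
    {"dp":[0,0,0.6],"rotation":[0,0,0.019],"hand":1},
    {"dp":[0,0,0.6],"rotation":[0,0,0.019],"hand":1},
    {"dp":[0,0,0.6],"rotation":[0,0,0.019],"hand":1},
    {"dp":[0,0,0.6],"rotation":[0,0,0.019],"hand":1},
  ],
)

```text
clock: 4.25
ee_pos: [524.3, 158.3, 110.7]
tcp_rot: [0.667, 0.745, -0.0, 0.0]
ft_force: [-0.3, 0.5, -1.2]
grip_width: 85.7
grip_force: 0.0
```

```bash
cat >> h.py <<'E'
def wT():
    s=arm.sense();T=np.eye(4);T[:3,:3]=R.from_quat(s["tcp_rot"]).as_matrix();T[:3,3]=s["ee_pos"];return T
def wpx(im,T,p):
    c=(np.linalg.inv(T@im["mount"])@np.r_[p,1])[:3];K=im["intrinsics"];h=np.hypot(c[0],c[1]);a=np.arctan2(h,c[2]);return np.array([K[0,2]+K[0,0]*a*c[0]/h,K[1,2]+K[1,1]*a*c[1]/h])
def wray(im,T,u,v):
    K=im["intrinsics"];x=(u-K[0,2])/K[0,0];y=(v-K[1,2])/K[1,1];a=np.hypot(x,y)
    d=np.array([np.sin(a)*x/a,np.sin(a)*y/a,np.cos(a)]);M=T@im["mount"];return M[:3,3],M[:3,:3]@d
def wz(im,T,u,v,z):
    o,d=wray(im,T,u,v);return o+d*(z-o[2])/d[2]
E
python3 - <<'E'
from h import *
np.set_printoptions(precision=1,suppress=True)
T=wT();im=arm.get_image("wrist");save(im,"w1.png");np.savez("w1.npz",T=T,m=im["mount"],K=im["intrinsics"],z=im["z_map"])
for t in("tester","collet_mid","pointer","mark"):
    for d in arm.spot_point("wrist",t)[:2]: print(t,round(d["p"],2),np.array(d["centre"]),wpx(im,T,d["centre"]))
cv2.imwrite("pics/w1b.png",cv2.resize(im["img"][:,:,::-1],None,fx=1.56,fy=1.56,interpolation=2))
E
```

```text
tester 0.76 [536.  150.3  -2.9] [260.4 190.3]
tester 0.66 [598.4 -22.4  -0.5] [292.7 329.9]
collet_mid 0.79 [536.8 154.3  51.4] [264.3 203.8]
pointer 0.6 [533.4 191.5  29.3] [264.5 153.5]
mark 0.69 [495.6 184.2  32.1] [218.9 157.7]
mark 0.53 [534.6 192.5  30.9] [266.2 152.8]
```

View pics/w1b.png

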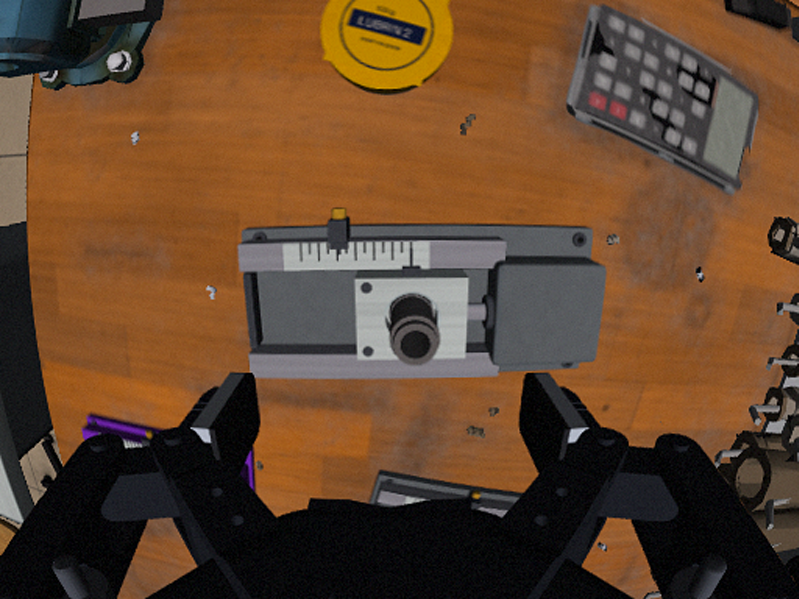

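The wrist view shows the collet top at (415,342), the pointer near (411,267) and the marker clip with its brass screw at (338,235). I'll zoom in on the scale.

```bash
python3 - <<'E'
import cv2
s=cv2.imread("pics/w1.png");cv2.imwrite("pics/w1c.png",cv2.resize(s[125:240,180:310],None,fx=5,fy=5,interpolation=cv2.INTER_CUBIC))
E
```

```text
(no output)
```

View pics/w1c.png

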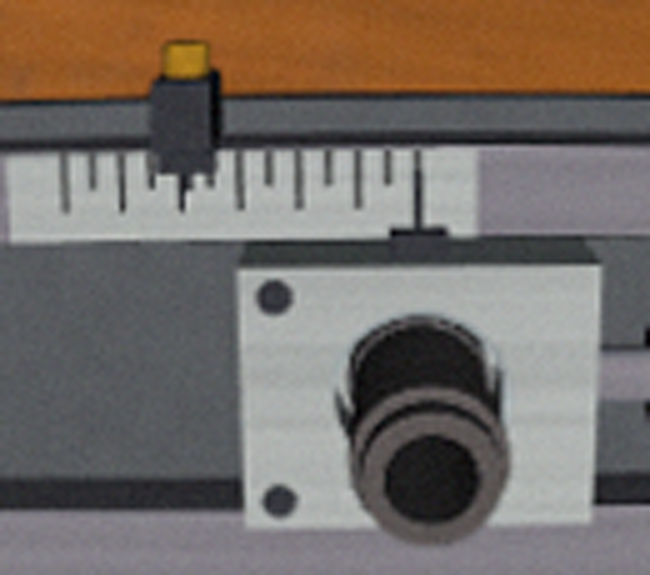

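Crop: pointer tip at (418,175), marker nib at (182,195), collet top ring centre at (430,468), slide corners at (240,268), (600,265), (592,522) and (246,528).

```bash
python3 - <<'E'
from h import *
np.set_printoptions(precision=1,suppress=True)
d=np.load("w1.npz");im=dict(mount=d["m"],intrinsics=d["K"]);T=d["T"]
f=lambda u,v,z:wz(im,T,180+u/5-.4,125+v/5-.4,z)
p=f(418,175,33.5);m=f(182,195,33.5);print("ptr",p,"mark",m,np.linalg.norm(p-m))
C=[f(*c,42) for c in((240,268),(600,265),(592,522),(246,528))];print(np.array(C),"mid",np.mean(C,0))
for a,b in((0,1),(3,2)):print(np.degrees(np.arctan2(*(C[b]-C[a])[[1,0]])))
for a,b in((3,0),(2,1)):print(np.degrees(np.arctan2(*(C[b]-C[a])[[1,0]]))-90)
print("top",f(430,468,78), "depth-z")
z=d["z"]
K=d["K"]
for u,v in((300,400),(560,480),(430,420),(360,465)):
    U=180+u/5;V=125+v/5;o,r=wray(im,T,U,V);fw=(T@d["m"])[:3,2];zz=z[int(V),int(U)];print("pt",o+r*zz/(r@fw))
go([537,152,110],down(7.2))
E
```

```text
ptr [532.7 186.9  33.5] mark [493.7 179.2  33.5] 39.65465911728285
[[505.1 169.8  42. ]
 [563.8 176.9  42. ]
 [569.8 131.6  42. ]
 [510.2 124.   42. ]] mid [537.2 150.6  42. ]
6.960967884042476
7.221586647459207
6.40157911758304
7.531123468031126
top [536.7 152.1  78. ] depth-z
pt [517.5 147.5  40.6]
pt [562.8 139.3  44.2]
pt [536.  159.6  79.5]
pt [527.  150.6  76.6]
clock 4.5 pos [524.6 158.7 111.9] dp total [-0.4  0.6  0.1] rot total [ 0.  0. -0.] rows>= 0.03987637265267431
```

Emit:
arm_command(
  commands=[
    {"dp":[-0.35,0.6,0.2],"rotation":[0,0,0],"hand":1},
    {"dp":[0,0,0.8],"rotation":[0,0,0],"hand":0.8},
    {"dp":[0,0,0.8],"rotation":[0,0,0],"hand":0.6},
    {"dp":[0,0,0.8],"rotation":[0,0,0],"hand":0.5},
    {"dp":[0,0,0.5],"rotation":[0,0,0],"hand":0.45},
  ],
  grip_force=30,
)

```text
clock: 4.92
ee_pos: [537.6, 153.0, 48.2]
tcp_rot: [0.664, 0.748, -0.0, -0.0]
ft_force: [-0.3, -1.1, 0.1]
grip_width: 39.3
grip_force: 0.0
```

```bash
python3 - <<'E'
from h import *
np.set_printoptions(precision=1,suppress=True)
go([537,151.7,48],down(7.2));s=arm.sense();print(s["grip_width"],s["ft_force"])
T=wT();im=arm.get_image("wrist");save(im,"w2.png")
cv2.imwrite("pics/w2b.png",cv2.resize(im["img"][130:330,130:390,::-1],None,fx=3,fy=3,interpolation=2))
print(wpx(im,T,[537,151.7,78]))
E
```

```text
clock 4.92 pos [537.6 153.   48.2] dp total [-0.1 -0.   0. ] rot total [-0.  0. -0.] rows>= 0.05537649948983228
39.33632328841731 [-0.3 -1.1  0.1]
[248. 250.]
```

View pics/w2b.png

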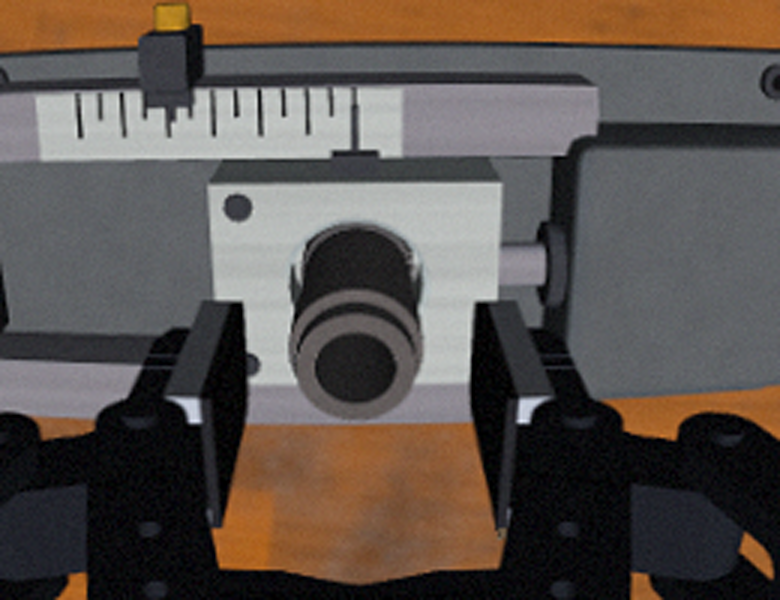

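The collet is centred between the pads: top ring at (356,368), pads at x=245 and x=472. I'll shift 2 mm in tool x and close.

Emit:
arm_command(
  commands=[
    {"dp":[-0.1,0,0],"rotation":[0,0,0],"hand":0.45},
    {"dp":[0,0,0],"rotation":[0,0,0],"hand":0.2},
    {"dp":[0,0,0],"rotation":[0,0,0],"hand":0.2},
    {"dp":[0,0,0],"rotation":[0,0,0],"hand":0.2},
    {"dp":[0,0,0],"rotation":[0,0,0],"hand":0.2},
  ],
  grip_force=60,
)

```text
clock: 5.38
ee_pos: [537.9, 151.4, 50.2]
tcp_rot: [0.665, 0.747, 0.001, 0.001]
ft_force: [-2.1, -0.1, 6.3]
grip_width: 17.7
grip_force: 42.4
```

Emit:
arm_command(
  commands=[
    {"dp":[0,0,0],"rotation":[0,0,0],"hand":0},
    {"dp":[0,0,0],"rotation":[0,0,0],"hand":0},
    {"dp":[0,0,0],"rotation":[0,0,0],"hand":0},
    {"dp":[0,0,0],"rotation":[0,0,0],"hand":0},
  ],
  grip_force=60,
)

```text
clock: 5.72
ee_pos: [538.0, 151.5, 50.3]
tcp_rot: [0.665, 0.747, 0.001, 0.001]
ft_force: [-0.5, -1.3, 7.9]
grip_width: 17.4
grip_force: 57.6
```

```bash
python3 - <<'E'
from h import *
np.set_printoptions(precision=1,suppress=True)
s=arm.sense();print(s["ft_force"],s["ft_torque"],s["grip_width"])
im=arm.get_image("wrist");save(im,"w3.png")
cv2.imwrite("pics/w3b.png",cv2.resize(im["img"][130:330,130:390,::-1],None,fx=3,fy=3,interpolation=2))
E
```

```text
[-0.5 -1.3  7.9] [-0.2  0.4 -0. ] 17.437781891368275
```

View pics/w3b.png

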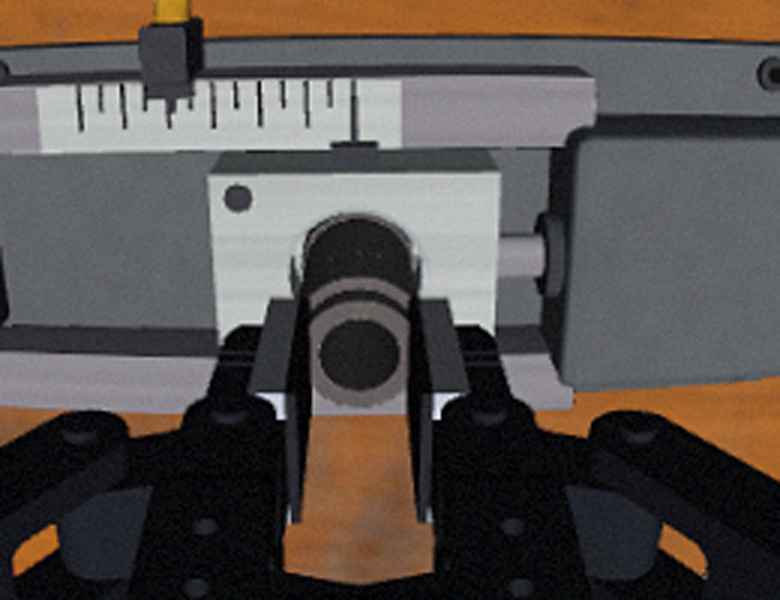

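The grip is firm and the slide is still home. I'll draw it out about 35 mm, then look.

Emit:
arm_command(
  commands=[
    {"dp":[0,0,-0.07],"rotation":[0,0,0],"hand":0},
    {"dp":[0,-0.1,0],"rotation":[0,0,0],"hand":0},
    {"dp":[0,-0.15,0],"rotation":[0,0,0],"hand":0},
    {"dp":[0,-0.2,0],"rotation":[0,0,0],"hand":0},
    {"dp":[0,-0.2,0],"rotation":[0,0,0],"hand":0},
  ],
  grip_force=80,
)

```text
clock: 6.18
ee_pos: [524.5, 149.9, 50.8]
tcp_rot: [0.665, 0.747, 0.0, 0.0]
ft_force: [3.4, 0.6, 0.5]
grip_width: 16.0
grip_force: 76.2
```

Emit:
arm_command(
  commands=[
    {"dp":[0,-0.2,0],"rotation":[0,0,0],"hand":0},
    {"dp":[0,-0.2,0],"rotation":[0,0,0],"hand":0},
    {"dp":[0,-0.2,0],"rotation":[0,0,0],"hand":0},
    {"dp":[0,-0.2,0],"rotation":[0,0,0],"hand":0},
    {"dp":[0,-0.2,0],"rotation":[0,0,0],"hand":0},
  ],
)

```text
clock: 6.6
ee_pos: [504.6, 147.6, 50.8]
tcp_rot: [0.665, 0.747, 0.0, 0.0]
ft_force: [6.3, 0.9, 1.3]
grip_width: 16.0
grip_force: 76.5
```

Emit:
arm_command(
  commands=[
    {"dp":[0,-0.15,0],"rotation":[0,0,0],"hand":0},
    {"dp":[0,0,0],"rotation":[0,0,0],"hand":0},
  ],
)

```text
clock: 6.77
ee_pos: [501.3, 147.2, 50.8]
tcp_rot: [0.665, 0.747, 0.0, 0.0]
ft_force: [5.8, 0.2, 0.6]
grip_width: 16.0
grip_force: 76.4
```

```bash
python3 - <<'E'
from h import *
np.set_printoptions(precision=1,suppress=True)
T=wT();im=arm.get_image("wrist");save(im,"w4.png");np.savez("w4.npz",T=T,m=im["mount"],K=im["intrinsics"],z=im["z_map"])
for t in("pointer","mark"):
    for d in arm.spot_point("wrist",t)[:2]: print(t,round(d["p"],2),np.array(d["centre"]),wpx(im,T,d["centre"]))
cv2.imwrite("pics/w4b.png",cv2.resize(im["img"][120:240,190:320,::-1],None,fx=5,fy=5,interpolation=2))
E
```

```text
pointer 0.86 [503.1 187.   28.4] [259.4 155.8]
pointer 0.62 [502.1 147.1  49.7] [250.7 225.5]
mark 0.72 [494.8 184.9  30.4] [246.2 158. ]
```

View pics/w4b.png

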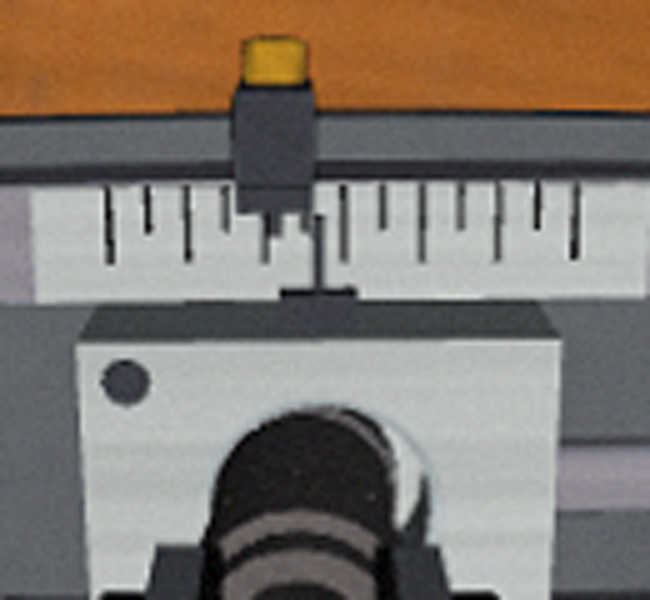

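Crop: pointer tip at (319,220), nib at (274,225), tick spacing 39 px (5 mm). About 5.7 mm remain.

```bash
python3 - <<'E'
from h import *
np.set_printoptions(precision=2,suppress=True)
d=np.load("w4.npz");im=dict(mount=d["m"],intrinsics=d["K"]);T=d["T"]
f=lambda u,v,z=33.5:wz(im,T,190+u/5-.4,120+v/5-.4,z)
p=f(319,220);m=f(274,225);a=np.radians(7.15);ex=np.array([np.cos(a),np.sin(a),0]);print(p,m,(p-m)@ex)
t0,t1=f(108,225,31),f(576,225,31);print(np.degrees(np.arctan2(*(t1-t0)[[1,0]])),np.linalg.norm(t1-t0))
E
```

```text
[499.69 182.37  33.5 ] [494.12 181.06  33.5 ] 5.686200490597708
6.829040576092678 60.443287539606004
```

Emit:
arm_command(
  commands=[
    {"dp":[0,-0.1,0],"rotation":[0,0,0],"hand":0},
    {"dp":[0,-0.1,0],"rotation":[0,0,0],"hand":0},
    {"dp":[0,-0.09,0],"rotation":[0,0,0],"hand":0},
    {"dp":[0,0,0],"rotation":[0,0,0],"hand":0},
    {"dp":[0,0,0],"rotation":[0,0,0],"hand":0},
  ],
)

```text
clock: 7.33
ee_pos: [496.3, 146.6, 50.8]
tcp_rot: [0.665, 0.747, 0.0, 0.0]
ft_force: [5.6, 0.6, 1.6]
grip_width: 16.0
grip_force: 76.5
```

```bash
python3 - <<'E'
from h import *
np.set_printoptions(precision=1,suppress=True,linewidth=200)
print(arm.sense()["ee_pos"])
T=wT();im=arm.get_image("wrist");save(im,"w5.png");g=im["img"].mean(2)
for r in range(160,180,2):print(r,g[r,236:268].astype(int))
cv2.imwrite("pics/w5b.png",cv2.resize(im["img"][140:200,210:310,::-1],None,fx=7,fy=7,interpolation=2))
E
```

```text
[496.3 146.6  50.8]
160 [200 194 189 191 194 188 125  97 185  85  59  65  65  66  68  62  66  64  64  62  60  67  62  66  78 148 199 194 198 159  43 130]
162 [197 193 192 193 193 182 121  96 186 119  94  96 102  96  77  47  68  59  76 102 105 108  82  76 134 174 193 194 196 159  61 145]
164 [190 189 188 186 189 180 117  87 193 189 187 186 191 173  85  67  83  59  99 173 193 168  75 118 196 187 186 186 189 157  58 142]
166 [159 193 189 191 188 191 171 133 193 188 187 190 190 175  80  66  91  56  99 174 194 178 137 142 194 190 191 192 194 163  59 148]
168 [163 195 192 193 190 191 194 190 193 192 194 190 195 176  79  86 148  53  98 178 197 193 192 193 193 194 198 194 194 165  64 143]
170 [164 192 187 191 189 188 191 191 194 189 191 190 190 181 119  76 148  51  85 154 193 190 188 193 188 190 186 191 193 160  60 137]
172 [161 190 185 187 187 189 187 188 185 184 188 189 186 183 131 111 143  57  82 149 191 185 186 183 182 188 183 185 186 179 148 164]
174 [188 189 186 188 188 188 188 184 188 189 187 189 187 189 190 190 138  52  86 152 195 193 191 190 190 188 189 193 190 189 190 193]
176 [184 185 186 187 186 188 184 190 185 187 184 183 188 185 190 174 133  59  85 151 187 190 186 188 184 185 191 189 188 188 187 188]
178 [191 193 193 192 192 196 192 193 198 171  34  15  14  18  19  21  27  42  36  21  12  15  17  23  14 106 198 199 197 196 194 193]
```

View pics/w5b.png

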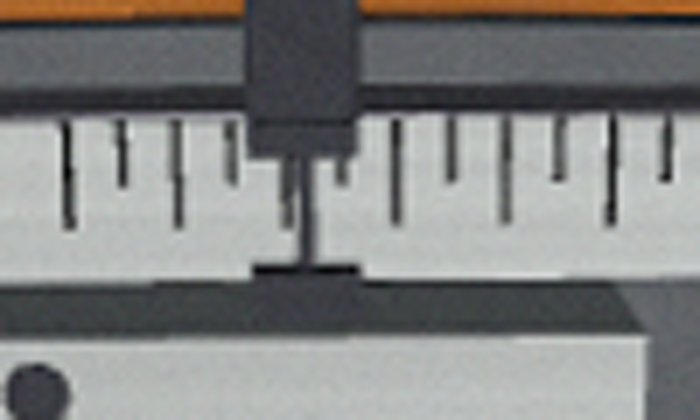

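Crop: the pointer line is at x≈306 and the clip and nib centre at x≈302, so about 0.5 mm remains. I'll nudge by that and hold for more than 1 s.

Emit:
arm_command(
  commands=[
    {"dp":[0,-0.025,0],"rotation":[0,0,0],"hand":0},
    {"dp":[0,0,0],"rotation":[0,0,0],"hand":0},
    {"dp":[0,0,0],"rotation":[0,0,0],"hand":0},
  ],
)

```text
clock: 7.63
ee_pos: [495.9, 146.5, 50.8]
tcp_rot: [0.665, 0.747, 0.0, 0.0]
ft_force: [7.1, 0.2, 1.6]
grip_width: 15.6
grip_force: 76.5
```

```bash
python3 - <<'E'
from h import *
np.set_printoptions(precision=1,suppress=True,linewidth=200)
print(arm.sense()["ee_pos"],arm.sense()["clock"])
gs=[arm.get_image("wrist")["img"].astype(float).mean(2) for _ in range(3)];g=np.mean(gs,0)
for r in range(158,180,2):print(r,g[r,240:268].astype(int))
E
```

```text
[495.9 146.5  50.8] 7.6333
158 [190 192 168  53 133 174  56  66  63  66  64  65  64  63  65  64  65  66  62  62  57 123 195 189 189 192 148  77]
160 [192 195 174  55 138 180  59  63  65  64  62  64  65  65  64  63  65  62  62  63  56 126 198 194 192 196 153  77]
162 [191 194 173  57 137 182 107  93  95  98  86  39  50  63  75 101 107 106  86  62 112 159 197 191 192 197 155  76]
164 [188 190 168  53 127 191 189 187 189 192 164  50  63  61  84 150 192 192 156  68 165 192 187 186 188 190 148  74]
166 [190 188 182 148 163 192 191 189 192 193 168  50  66  58  83 154 194 191 172 122 168 193 190 191 194 184 122  73]
168 [192 195 192 193 194 191 192 193 192 198 172  51  65  59  84 157 197 191 191 194 192 192 194 193 195 182 109  76]
170 [190 190 188 190 188 192 190 191 191 193 166  48  67  59  84 153 193 189 190 190 189 191 189 189 190 178 108  83]
172 [186 186 185 186 185 187 185 186 188 188 173 111  90  58  83 151 190 187 186 185 186 187 186 185 187 189 167 140]
174 [187 188 187 189 185 189 186 188 186 189 191 180 124  52  82 151 194 190 188 191 189 189 189 190 189 189 191 189]
176 [186 185 188 186 186 187 185 184 185 185 187 191 164  54  86 152 187 186 186 184 185 188 189 186 187 188 189 187]
178 [193 192 192 194 196 171  39  15  15  14  18  17  23  39  35  23  14  19  17  18  16 103 198 197 194 194 194 194]
```

Pointer centre is at column 253.4 and clip centre at 253.2, so they are level. Hold, then ease home.

Emit:
arm_command(
  commands=[
    {"dp":[0,0,0],"rotation":[0,0,0],"hand":0},
    {"dp":[0,0,0],"rotation":[0,0,0],"hand":0},
    {"dp":[0,0,0],"rotation":[0,0,0],"hand":0},
    {"dp":[0,0,0],"rotation":[0,0,0],"hand":0},
    {"dp":[0,0,0],"rotation":[0,0,0],"hand":0},
  ],
)

```text
clock: 8.2
ee_pos: [496.0, 146.6, 50.8]
tcp_rot: [0.665, 0.747, 0.0, 0.0]
ft_force: [5.9, 1.3, 2.6]
grip_width: 15.6
grip_force: 76.5
```

Emit:
arm_command(
  commands=[
    {"dp":[0,0,0],"rotation":[0,0,0],"hand":0},
    {"dp":[0,0,0],"rotation":[0,0,0],"hand":0},
    {"dp":[0,0,0],"rotation":[0,0,0],"hand":0},
    {"dp":[0,0,0],"rotation":[0,0,0],"hand":0},
    {"dp":[0,0,0],"rotation":[0,0,0],"hand":0},
  ],
)

```text
clock: 8.62
ee_pos: [495.9, 146.5, 50.8]
tcp_rot: [0.665, 0.747, 0.0, 0.0]
ft_force: [5.4, 1.0, 1.5]
grip_width: 15.5
grip_force: 76.5
```

Emit:
arm_command(
  commands=[
    {"dp":[0,0,0],"rotation":[0,0,0],"hand":0},
    {"dp":[0,0,0],"rotation":[0,0,0],"hand":0},
    {"dp":[0,0,0],"rotation":[0,0,0],"hand":0},
    {"dp":[0,0,0],"rotation":[0,0,0],"hand":0},
    {"dp":[0,0,0],"rotation":[0,0,0],"hand":0},
  ],
)

```text
clock: 9.03
ee_pos: [496.0, 146.6, 50.8]
tcp_rot: [0.665, 0.747, 0.0, 0.0]
ft_force: [6.0, 1.1, 1.4]
grip_width: 15.4
grip_force: 76.5
```

Emit:
arm_command(
  commands=[
    {"dp":[0,0.08,0],"rotation":[0,0,0],"hand":0},
    {"dp":[0,0.12,0],"rotation":[0,0,0],"hand":0},
    {"dp":[0,0.15,0],"rotation":[0,0,0],"hand":0},
    {"dp":[0,0.15,0],"rotation":[0,0,0],"hand":0},
    {"dp":[0,0.15,0],"rotation":[0,0,0],"hand":0},
  ],
)

```text
clock: 9.45
ee_pos: [508.5, 148.0, 50.6]
tcp_rot: [0.665, 0.747, -0.0, -0.0]
ft_force: [3.6, 0.2, 1.4]
grip_width: 15.5
grip_force: 76.3
```

Emit:
arm_command(
  commands=[
    {"dp":[0,0.15,0],"rotation":[0,0,0],"hand":0},
    {"dp":[0,0.15,0],"rotation":[0,0,0],"hand":0},
    {"dp":[0,0.15,0],"rotation":[0,0,0],"hand":0},
    {"dp":[0,0.15,0],"rotation":[0,0,0],"hand":0},
    {"dp":[0,0.15,0],"rotation":[0,0,0],"hand":0},
  ],
)

```text
clock: 9.87
ee_pos: [523.1, 149.8, 50.5]
tcp_rot: [0.665, 0.747, -0.0, -0.0]
ft_force: [1.9, 0.1, 1.4]
grip_width: 15.7
grip_force: 76.4
```

Emit:
arm_command(
  commands=[
    {"dp":[0,0.15,0],"rotation":[0,0,0],"hand":0},
    {"dp":[0,0.15,0],"rotation":[0,0,0],"hand":0},
    {"dp":[0,0.1,0],"rotation":[0,0,0],"hand":0},
    {"dp":[0,0.1,0],"rotation":[0,0,0],"hand":0},
    {"dp":[0,0.06,0],"rotation":[0,0,0],"hand":0},
  ],
)

```text
clock: 10.28
ee_pos: [534.3, 151.1, 50.5]
tcp_rot: [0.665, 0.747, -0.0, -0.0]
ft_force: [1.0, 0.7, 1.0]
grip_width: 15.5
grip_force: 76.3
```

Emit:
arm_command(
  commands=[
    {"dp":[0,0.06,0],"rotation":[0,0,0],"hand":0},
    {"dp":[0,0.03,0],"rotation":[0,0,0],"hand":0},
    {"dp":[0,0,0],"rotation":[0,0,0],"hand":0},
    {"dp":[0,0,0],"rotation":[0,0,0],"hand":0},
  ],
)

```text
clock: 10.62
ee_pos: [535.7, 151.2, 50.5]
tcp_rot: [0.665, 0.747, -0.0, -0.0]
ft_force: [-1.1, 0.7, 2.2]
grip_width: 15.7
grip_force: 76.6
```

```bash
python3 - <<'E'
from h import *
np.set_printoptions(precision=1,suppress=True,linewidth=200)
T=wT();im=arm.get_image("wrist");save(im,"w6.png");a=im["img"].astype(float).mean(2);b=cv2.imread("pics/w3.png").astype(float).mean(2)
s=arm.sense();print(s["ee_pos"],s["ft_force"],s["clock"])
for r in (166,170,174):print(r,a[r,230:265].astype(int),b[r,230:265].astype(int))
E
```

```text
[535.7 151.3  50.5] [-1.9 -0.7  1.8] 10.6667
166 [195 197 197 198 184  80 104 201 196 195 196 195 198 202 199 199 195 194 193 191 138  52  99 180 195 197 194 193 194 196 195 196 196 197 195] [191 128  79 203 198 194 193 193 197 200 199 195 196 196 196 199 172  48  83 156 202 194 194 197 198 193 196 194 193 195 196 192 197 180 135]
170 [191 192 196 197 180  83  87 199 195 195 192 192 193 193 193 195 193 195 197 188 138  50 101 178 195 191 193 191 192 193 191 192 192 197 193] [197 171  52 167 197 194 193 191 195 194 194 194 190 193 195 196 172  53  82 157 199 197 192 194 189 195 197 191 196 191 188 196 192 180 144]
174 [191 193 193 192 191 195 190 191 192 188 193 195 191 191 190 191 198 191 194 186 140  56 100 177 194 188 190 193 194 189 194 192 193 192 191] [195 195 192 196 193 192 190 195 193 191 194 190 190 193 192 194 175  55  71 135 199 193 193 194 194 192 192 194 191 192 189 195 190 179 138]
```

The slide is home: the pointer-to-tick offset is restored and the force has reversed. I'll lift the collet out and carry it over to look at the lens.

Emit:
arm_command(
  commands=[
    {"dp":[0,0,-0.2],"rotation":[0,0,0],"hand":0},
    {"dp":[0,0,-0.4],"rotation":[0,0,0],"hand":0},
    {"dp":[0,0,-0.4],"rotation":[0,0,0],"hand":0},
    {"dp":[0,0,-0.8],"rotation":[0,0,0],"hand":0},
    {"dp":[0,0,-1],"rotation":[0,0,0],"hand":0},
  ],
)

```text
clock: 11.08
ee_pos: [535.5, 151.2, 107.2]
tcp_rot: [0.665, 0.747, -0.0, -0.0]
ft_force: [0.9, -1.0, -1.7]
grip_width: 15.5
grip_force: 75.8
```

Emit:
arm_command(
  commands=[
    {"dp":[0,0,-1],"rotation":[0,0,0],"hand":0},
    {"dp":[0,0,-1],"rotation":[0,0,0],"hand":0},
    {"dp":[0,0,-1],"rotation":[0,0,0],"hand":0},
    {"dp":[0,0,-1],"rotation":[0,0,0],"hand":0},
    {"dp":[0,0,-1],"rotation":[0,0,0],"hand":0},
  ],
)

```text
clock: 11.5
ee_pos: [535.8, 151.3, 208.5]
tcp_rot: [0.665, 0.747, 0.0, 0.0]
ft_force: [0.7, -0.7, -1.3]
grip_width: 15.5
grip_force: 75.8
```

Emit:
arm_command(
  commands=[
    {"dp":[-0.6,-0.1,-0.2],"rotation":[0,0,0],"hand":0},
    {"dp":[-1,-0.1,0],"rotation":[0,0,0],"hand":0},
    {"dp":[-1,-0.1,0],"rotation":[0,0,0],"hand":0},
    {"dp":[-1,-0.1,0],"rotation":[0,0,0],"hand":0},
    {"dp":[-1,-0.1,0],"rotation":[0,0,0],"hand":0},
  ],
)

```text
clock: 11.92
ee_pos: [536.4, 57.3, 210.6]
tcp_rot: [0.665, 0.747, -0.0, -0.0]
ft_force: [0.3, 0.6, -1.9]
grip_width: 15.3
grip_force: 75.8
```

Emit:
arm_command(
  commands=[
    {"dp":[-1,-0.1,0],"rotation":[0,0,0],"hand":0},
    {"dp":[-1,-0.1,0],"rotation":[0,0,0],"hand":0},
    {"dp":[-1,-0.1,0],"rotation":[0,0,0],"hand":0},
    {"dp":[-1,-0.1,0],"rotation":[0,0,0],"hand":0},
    {"dp":[-1,-0.1,0],"rotation":[0,0,0],"hand":0},
  ],
)

```text
clock: 12.33
ee_pos: [538.0, -43.3, 210.5]
tcp_rot: [0.665, 0.747, -0.0, -0.0]
ft_force: [0.0, -0.2, -1.0]
grip_width: 15.6
grip_force: 75.8
```

Emit:
arm_command(
  commands=[
    {"dp":[-1,-0.1,0],"rotation":[0,0,0],"hand":0},
    {"dp":[-1,-0.1,0],"rotation":[0,0,0],"hand":0},
    {"dp":[-1,-0.1,0],"rotation":[0,0,0],"hand":0},
    {"dp":[-1,-0.1,0],"rotation":[0,0,0],"hand":0},
    {"dp":[-1,-0.1,0],"rotation":[0,0,0],"hand":0},
  ],
)

```text
clock: 12.75
ee_pos: [539.6, -143.7, 210.5]
tcp_rot: [0.665, 0.747, -0.0, -0.0]
ft_force: [0.5, 0.6, -2.2]
grip_width: 15.7
grip_force: 75.8
```

Emit:
arm_command(
  commands=[
    {"dp":[-1,-0.1,0],"rotation":[0,0,0],"hand":0},
    {"dp":[-1,-0.1,0],"rotation":[0,0,0],"hand":0},
    {"dp":[-1,-0.1,0],"rotation":[0,0,0],"hand":0},
    {"dp":[-1,-0.1,0],"rotation":[0,0,0],"hand":0},
    {"dp":[0,0,0],"rotation":[0,0,0],"hand":0},
  ],
)

```text
clock: 13.17
ee_pos: [541.1, -226.0, 210.1]
tcp_rot: [0.666, 0.746, -0.0, 0.0]
ft_force: [0.7, -0.6, -1.1]
grip_width: 16.0
grip_force: 75.6
```

```bash
python3 - <<'E'
from h import *
np.set_printoptions(precision=1,suppress=True,linewidth=200)
T=wT();im=arm.get_image("wrist");save(im,"w7.png");np.savez("w7.npz",T=T,m=im["mount"],K=im["intrinsics"],z=im["z_map"],img=im["img"])
s=arm.sense();print(s["ee_pos"],s["ft_force"],s["clock"],s["grip_width"],s["qpos"])
for t in("lens","focus","insp_cam","collet_foot","collet_mid"):
    for d in arm.spot_point("wrist",t)[:2]: print(t,round(d["p"],2),np.array(d["centre"]),wpx(im,T,d["centre"]))
cv2.imwrite("pics/w7b.png",cv2.resize(im["img"][:,:,::-1],None,fx=1.56,fy=1.56,interpolation=2))
E
```

```text
[ 541.  -224.4  210.1] [ 0.3  0.1 -1.3] 13.2167 15.707617649455274 [-0.5  0.4  0.1  1.3 -0.   0.9]
lens 0.96 [ 655.5 -281.6  113.6] [353.1 249.7]
lens 0.7 [ 536.3 -226.6  183.9] [242.5 211.4]
insp_cam 0.65 [ 677.2 -283.    -0.7] [341.4 214.9]
collet_mid 0.68 [ 542.8 -223.3  209.8] [252.8 221.9]
```

View pics/w7b.png

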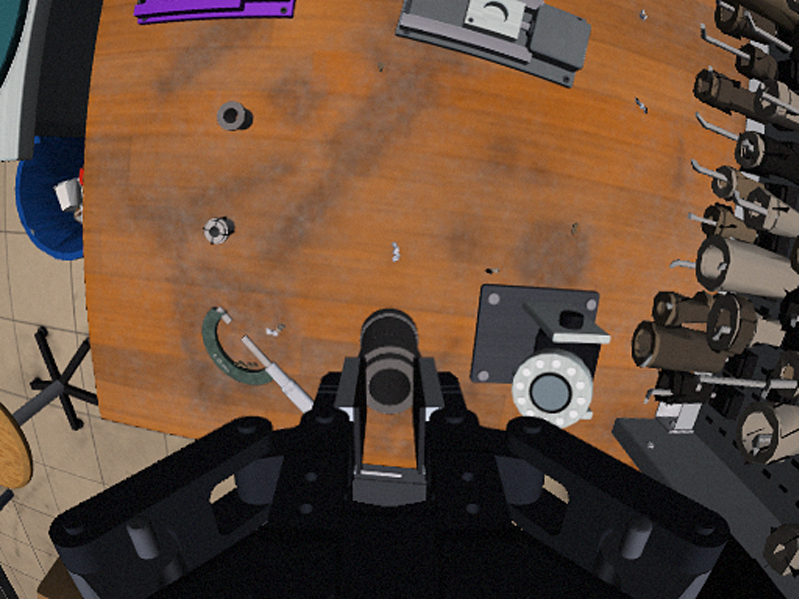

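The wrist view shows the collet held straight in the fingers with its top at (388,385), the ring light and lens at (552,391), and the base-plate screws at (493,298), (592,298) and (482,376). Now the numeric fit.

```bash
cat > fit.py <<'E'
from h import *
np.set_printoptions(precision=2,suppress=True,linewidth=200)
def cloud(d):
    T=d["T"];M=T@d["m"];K=d["K"];z=d["z"];v,u=np.mgrid[:384,:512]
    x=(u-K[0,2])/K[0,0];y=(v-K[1,2])/K[1,1];a=np.hypot(x,y)+1e-9
    r=np.stack([np.tan(a)*x/a,np.tan(a)*y/a,np.ones_like(a)],-1)*z[...,None]
    return r@M[:3,:3].T+M[:3,3]
if __name__=="__main__":
    d=np.load("w7.npz");im=dict(mount=d["m"],intrinsics=d["K"]);T=d["T"];P=cloud(d);img=d["img"].astype(float)
    g=img.min(2);roi=np.zeros((384,512),bool);roi[220:280,322:386]=1
    m=roi&(g>170)&(P[...,2]>85);n=cv2.connectedComponents(m.astype(np.uint8))[1];c=np.bincount(n[n>0]).argmax();m=n==c
    v,u=np.nonzero(m);h=cv2.convexHull(np.c_[u,v].astype(np.int32));e=cv2.fitEllipse(h);print("ellipse",e,m.sum())
    for z in(112,114,116,118):print(z,wz(im,T,*e[0],z))
    Q=P[m];c=Q.mean(0);
    k=np.ones(len(Q),bool)
    for _ in range(4):
        w=np.linalg.svd(Q[k]-Q[k].mean(0),full_matrices=False)[2][2];w*=np.sign(w[2]);k=abs((Q-Q[k].mean(0))@w)<3
    print("ring mean",c,"normal",w,"tilt",np.degrees(np.arccos(w[2])),"az",np.degrees(np.arctan2(-w[1],-w[0])),k.sum())
    # plate
    pl=np.zeros_like(roi);pl[175:250,295:395]=1
    pm=pl&(P[...,2]<14)&(P[...,2]>-6)&(img.max(2)<110);print("plate z",np.median(P[pm][:,2]))
    S=[wz(im,T,a/1.5625,b/1.5625,8) for a,b in((493,298),(592,298),(482,376))];print(np.array(S))
    print("yaw",np.degrees(np.arctan2(*(S[1]-S[0])[[1,0]])),np.degrees(np.arctan2(*(S[0]-S[2])[[1,0]]))-90)
    # collet in tool frame
    cm=np.zeros_like(roi);cm[198:235,232:268]=1;W=(P-T[:3,3])@T[:3,:3];
    for r in range(200,266,5):
        j=np.nonzero((abs(W[r,225:275,1])<16)&(abs(W[r,225:275,0])<20)&(W[r,225:275,2]>-60)&(W[r,225:275,2]<40))[0]+225
        if len(j)>3:print(r,j.min(),j.max(),np.median(W[r,j],0),W[r,j].min(0),W[r,j].max(0))
E
python3 fit.py
```

```text
ellipse ((354.4667053222656, 250.97251892089844), (45.59202575683594, 54.815757751464844), 115.61341094970703) 1203
112 [ 658.16 -283.69  112.  ]
114 [ 657.22 -282.74  114.  ]
116 [ 656.28 -281.79  116.  ]
118 [ 655.34 -280.83  118.  ]
ring mean [ 656.22 -279.77  115.45] normal [-0.5  -0.03  0.87] tilt 29.73708928940863 az 3.3521904624311385 1173
plate z 10.334607951838564
[[ 630.99 -250.48    8.  ]
 [ 722.07 -239.83    8.  ]
 [ 634.5  -322.51    8.  ]]
yaw 6.666834847724016 2.7955190132761345
200 240 259 [10.74  0.33 18.33] [ 9.03 -6.35 15.64] [11.59  6.41 23.79]
205 234 264 [ 8.99 -0.31 13.2 ] [  5.46 -10.51   9.08] [10.37  9.73 23.77]
210 232 266 [ 9.06 -0.59  3.36] [  3.38 -11.66  -0.35] [10.37 10.81 19.46]
215 231 267 [ 8.84 -0.27 -4.8 ] [  1.34 -12.13 -11.01] [11.15 11.46 15.34]
220 231 268 [  9.68   0.01 -14.99] [ -2.72 -12.21 -19.02] [11.26 12.32 16.78]
225 231 268 [  9.36   0.01 -21.45] [  4.6  -10.53 -23.02] [10.01 10.6  -9.87]
230 225 274 [  9.13   0.01 -27.63] [  6.49 -12.35 -30.97] [ 10.53  12.39 -21.5 ]
235 225 274 [  6.82   0.01 -28.77] [  5.99 -11.75 -38.3 ] [ 11.08  11.67 -26.91]
240 225 274 [  3.47   0.02 -27.67] [ -8.08 -11.36 -44.25] [11.26 11.43 -3.03]
245 225 274 [ -2.62   0.02 -21.15] [ -8.02 -10.96 -48.72] [ 10.89  11.02 -10.09]
250 225 274 [ -3.38  -0.26 -25.67] [ -8.08 -10.56 -52.91] [ 10.53  10.6  -16.44]
255 225 274 [ -5.43   0.02 -27.54] [ -8.24 -10.3  -58.13] [ 10.86  10.33 -22.21]
260 230 268 [ -8.07   0.02 -28.24] [ -8.88  -8.01 -59.91] [  9.48   7.61 -26.77]
265 231 267 [ -1.79  -0.21 -44.53] [ -8.36  -8.01 -55.64] [  4.61   7.61 -33.14]
```

```bash
cat >> h.py <<'E'
def target(L,psi,off=(-1.5,0),foot=24.5):
    p=np.radians(psi);t=np.radians(30);c,s=np.cos(p),np.sin(p)
    u=np.array([-np.sin(t)*c,-np.sin(t)*s,np.cos(t)]);z=-u;x=np.array([-s,c,0]);y=np.cross(z,x)
    F=np.array(L)+80*u;return F+foot*u-off[0]*x-off[1]*y,R.from_matrix(np.c_[x,y,z]),F
E
python3 - <<'E'
from h import *
p,r,F=target((656,-281,114.2),4.5);print(p,F,r.as_matrix());go(p,r)
s=arm.sense();r0=R.from_quat(s["tcp_rot"]);print("dp after rot",r.inv().apply(p-s["ee_pos"])/20)
E
```

```text
[ 603.79338067 -283.60411175  204.6996547 ] [ 616.12330665 -284.13836383  183.4820323 ] [[-7.84590957e-02  8.63355736e-01  4.98458667e-01]
 [ 9.96917334e-01  6.79475701e-02  3.92295479e-02]
 [ 2.77555756e-17  5.00000000e-01 -8.66025404e-01]]
clock 13.47 pos [ 541.5 -221.9  210.7] dp total [-3.43  2.73  0.3 ] rot total [-0.0833 -0.0016  0.0061] rows>= 4.201112187661194
dp after rot [-3.31859939  2.32751026  1.6910062 ]
```

Emit:
arm_command(
  commands=[
    {"dp":[0,0,0],"rotation":[-0.0167,-0.0003,0.0012],"hand":0},
    {"dp":[0,0,0],"rotation":[-0.0167,-0.0003,0.0012],"hand":0},
    {"dp":[0,0,0],"rotation":[-0.0167,-0.0003,0.0012],"hand":0},
    {"dp":[0,0,0],"rotation":[-0.0167,-0.0003,0.0012],"hand":0},
    {"dp":[0,0,0],"rotation":[-0.0167,-0.0003,0.0012],"hand":0},
  ],
)

```text
clock: 13.88
ee_pos: [541.6, -221.7, 211.6]
tcp_rot: [0.655, 0.709, 0.192, 0.178]
ft_force: [1.3, -0.7, -1.9]
grip_width: 15.7
grip_force: 75.9
```

```bash
python3 - <<'E'
from h import *
p,r,F=target((656,-281,114.2),4.5);go(p,r)
E
```

```text
clock 13.88 pos [ 541.6 -221.7  211.6] dp total [-3.33  2.28  1.74] rot total [0.0011 0.0001 0.0002] rows>= 0.057309797686052905
```

Emit:
arm_command(
  commands=[
    {"dp":[-0.6,0.4,0.3],"rotation":[0,0,0],"hand":0},
    {"dp":[-0.8,0.55,0.4],"rotation":[0,0,0],"hand":0},
    {"dp":[-0.8,0.55,0.4],"rotation":[0,0,0],"hand":0},
    {"dp":[-0.7,0.5,0.4],"rotation":[0,0,0],"hand":0},
    {"dp":[-0.43,0.28,0.24],"rotation":[0.001,0,0],"hand":0},
  ],
)

```text
clock: 14.3
ee_pos: [604.5, -285.0, 203.1]
tcp_rot: [0.656, 0.71, 0.188, 0.174]
ft_force: [-0.9, 1.0, -1.8]
grip_width: 15.9
grip_force: 76.0
```

Emit:
arm_command(
  commands=[
    {"dp":[0,0,0],"rotation":[0,0,0],"hand":0},
    {"dp":[0,0,0],"rotation":[0,0,0],"hand":0},
  ],
)

```text
clock: 14.47
ee_pos: [603.5, -283.8, 202.9]
tcp_rot: [0.656, 0.71, 0.188, 0.173]
ft_force: [-0.3, -0.5, -1.8]
grip_width: 15.8
grip_force: 76.1
```

```bash
python3 - <<'E'
from h import *
import fit
np.set_printoptions(precision=1,suppress=True,linewidth=200)
p,r,F=target((656,-281,114.2),4.5);go(p,r)
T=wT();im=arm.get_image("wrist");save(im,"w8.png");np.savez("w8.npz",T=T,m=im["mount"],K=im["intrinsics"],z=im["z_map"],img=im["img"])
def sp(c,im,T=None):
  for t in("lens","focus","collet_foot","collet_mid","insp_cam"):
    for d in arm.spot_point(c,t)[:2]: print(c,t,round(d["p"],2),np.array(d["centre"]),wpx(im,T,d["centre"]) if T is not None else w2px(im,d["centre"]))
sp("wrist",im,T)
s=arm.get_image("scene");sp("scene",s);t=arm.get_image("top");sp("top",t);save(s,"s8.png");save(t,"t8.png")
for n,i in(("s",s),("t",t)):np.savez(n+"8.npz",z=i["z_map"],K=i["intrinsics"],C=i["cam_to_world"],img=i["img"])
a=cv2.resize(im["img"][150:384,170:400],(520,529));b=cv2.resize(s["img"][170:270,330:400],(280,400),interpolation=2)
c=np.zeros((529,800,3),np.uint8);c[:,:520]=a;c[:400,520:]=b;cv2.imwrite("pics/f.png",c[:,:,::-1])
E
```

```text
clock 14.47 pos [ 603.5 -283.8  202.9] dp total [ 0.   0.1 -0.1] rot total [-0. -0. -0.] rows>= 0.04775433899089651
wrist lens 0.88 [ 655.5 -281.7  116.9] [251.9 186.8]
wrist collet_foot 0.78 [ 612.4 -285.8  180.2] [243.6 216.3]
wrist collet_mid 0.72 [ 604.  -283.1  205.7] [252.  226.3]
wrist insp_cam 0.74 [ 676.6 -283.5   -1.6] [220.3 167.2]
scene lens 0.92 [ 650.1 -281.1  113.9] [370.7 229.2]
scene focus 0.76 [ 614.3 -283.9  186.7] [364.6 212.4]
scene collet_foot 0.44 [531.7 185.2  36.2] [219.  175.8]
scene collet_mid 0.73 [ 605.8 -280.3  199.1] [361.3 208.8]
scene insp_cam 0.97 [ 678.  -281.5   -2.2] [372.4 258.7]
top lens 0.88 [ 655.2 -278.1  117.9] [331.2 144.6]
top focus 0.72 [ 612.5 -282.8  182.6] [336.8 153.7]
top collet_foot 0.52 [ 614.3 -286.1  183.6] [337.9 153. ]
top collet_mid 0.51 [ 601.5 -281.8  204.1] [337.9 155.9]
top insp_cam 0.76 [ 680.6 -282.5    0.7] [326.6 144.3]
```

View pics/f.png

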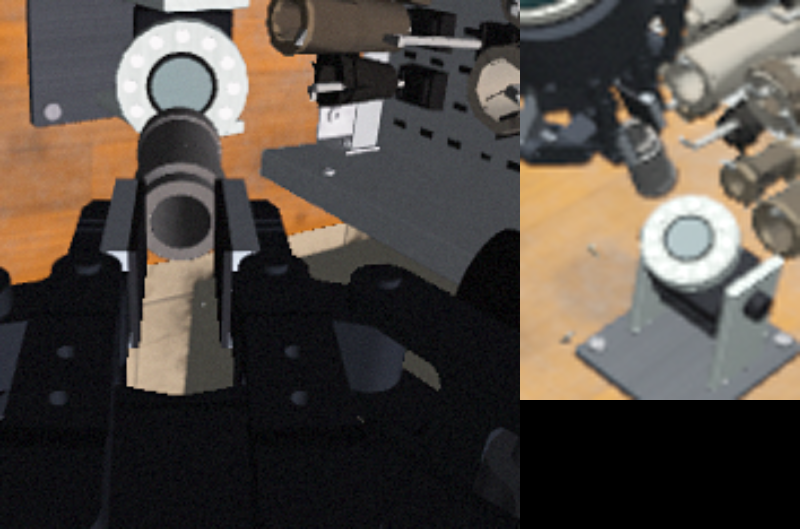

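The collet (180,220) lines up with the lens (182,87) in the wrist view. I'll do a final numeric refinement from all three cameras.

```bash
cat > fin.py <<'E'
from h import *
from fit import cloud
from scipy.optimize import least_squares
np.set_printoptions(precision=2,suppress=True,linewidth=200)
def pc(d):
    z=d["z"];K=d["K"];v,u=np.mgrid[:384,:512]
    r=np.stack([(u-K[0,2])/K[0,0],(v-K[1,2])/K[1,1],np.ones_like(z)],-1)*z[...,None];return r@d["C"][:3,:3].T+d["C"][:3,3]
def ring(n,P,img):
    near=np.linalg.norm(P-[655.5,-281,115],axis=-1)<36
    m=near&(img.min(2)>150)&(P[...,2]>90);Q=P[m];k=np.ones(len(Q),bool)
    for _ in range(5):
        c=Q[k].mean(0);w=np.linalg.svd(Q[k]-c,full_matrices=False)[2][2];w*=np.sign(w[2]);k=abs((Q-c)@w)<3
    a=np.cross(w,[0,1,0]);a/=np.linalg.norm(a);b=np.cross(w,a);X=np.c_[(Q[k]-c)@a,(Q[k]-c)@b]
    # outer & inner radius fit: annulus by hull
    h=cv2.convexHull(X.astype(np.float32))[:,0]
    f=least_squares(lambda q:np.hypot(*(h-q[:2]).T)-q[2],[0,0,28],loss="soft_l1").x
    C=c+f[0]*a+f[1]*b
    print(n,"N",k.sum(),"centre",C,"r",f[2],"tilt",np.degrees(np.arccos(w[2])),"az",np.degrees(np.arctan2(-w[1],-w[0])));return C,w
if __name__=="__main__":
    for n in("w7","w8","s8","t8"):
        d=np.load(n+".npz");P=cloud(d) if n[0]=="w" else pc(d);C,w=ring(n,P,d["img"].astype(float))
        if n[0]=="w":
            T=d["T"];print("   lens in tool",(C-T[:3,3])@T[:3,:3],"normal in tool",w@T[:3,:3])
            W=(P-T[:3,3])@T[:3,:3];m=(abs(W[...,1])<14)&(abs(W[...,0])<16)&(W[...,2]>-20)&(W[...,2]<22)&(W[...,0]>2)
            for lo in(2,7,12,17):
                q=W[m&(W[...,2]>lo)&(W[...,2]<lo+5)];q=q[np.hypot(q[:,0]+1,q[:,1])<16]
                f=least_squares(lambda t:np.hypot(q[:,0]-t[0],q[:,1]-t[1])-12.5,[0,0],loss="soft_l1").x;print("   collet z",lo+2.5,"axis xy",f,len(q))
        else:
            q=P[(np.linalg.norm(P-[612,-284,190],axis=-1)<22)&(d["img"].max(2)<140)];print("   near-foot pts",len(q), q.mean(0) if len(q) else "")
            p,r,F=target((656,-281,114.2),4.5);W=r.inv().apply(q-p) if len(q) else q
            if len(q):print("   tool-frame max z",np.sort(W[:,2])[-8:],"range",W.min(0),W.max(0))
E
python3 fin.py
```

```text
w7 N 1221 centre [ 655.05 -282.8   114.61] r 27.075863652359107 tilt 29.699482014585158 az 3.249956116994876
   lens in tool [-69.33 106.8   95.42] normal in tool [ 0.03 -0.5  -0.87]
   collet z 4.5 axis xy [-2.47 -0.05] 80
   collet z 9.5 axis xy [-2.44 -0.05] 80
   collet z 14.5 axis xy [-1.99 -0.13] 151
   collet z 19.5 axis xy [-1.39 -0.13] 70
w8 N 1687 centre [ 655.12 -283.31  114.86] r 27.478365949747587 tilt 29.916429209266134 az 2.999906093303481
   lens in tool [ -3.71   1.16 101.94] normal in tool [ 0.01 -0.   -1.  ]
   collet z 4.5 axis xy [-2.29  0.19] 84
   collet z 9.5 axis xy [-2.34  0.24] 87
   collet z 14.5 axis xy [-1.87  0.12] 144
   collet z 19.5 axis xy [-1.22  0.07] 75
s8 N 348 centre [ 654.04 -281.69  112.01] r 27.393847534852082 tilt 29.579019921698272 az 1.791158012050749
   near-foot pts 67 [ 603.26 -291.2   191.38]
   tool-frame max z [19.74 20.08 20.6  21.46 21.94 22.52 22.73 22.73] range [-12.75 -16.13  -4.17] [ 4.25  3.98 22.73]
t8 N 64 centre [ 655.17 -282.65  113.46] r 25.44228839974125 tilt 32.08192376577032 az 5.739272577014565
   near-foot pts 28 [ 613.57 -278.55  195.47]
   tool-frame max z [18.54 19.65 20.09 21.   22.66 24.08 25.81 28.88] range [-8.83 -6.85 -0.59] [11.01  8.6  28.88]
```

```bash
python3 - <<'E'
from h import *
p,r,F=target((655.1,-282.6,114.2),3.3,(-1.9,.1));print(F);go(p,r)
E
```

```text
[ 615.16632734 -284.90256108  183.4820323 ]
clock 15.37 pos [ 603.6 -284.6  203.2] dp total [ 0.05  0.   -0.08] rot total [-0.0008 -0.0018  0.0028] rows>= 0.1719321716215289
```

Emit:
arm_command(
  commands=[
    {"dp":[0.05,0,-0.08],"rotation":[-0.0008,-0.0018,0.0028],"hand":0},
    {"dp":[0,0,0],"rotation":[0,0,0],"hand":0},
    {"dp":[0,0,0],"rotation":[0,0,0],"hand":0},
    {"dp":[0,0,0],"rotation":[0,0,0],"hand":0},
    {"dp":[0,0,0],"rotation":[0,0,0],"hand":0},
  ],
)

```text
clock: 15.78
ee_pos: [602.7, -283.6, 204.7]
tcp_rot: [0.663, 0.702, 0.188, 0.178]
ft_force: [-0.2, 0.4, -2.1]
grip_width: 15.7
grip_force: 76.1
```

Emit:
arm_command(
  commands=[
    {"dp":[0,0,0],"rotation":[0,0,0],"hand":0},
    {"dp":[0,0,0],"rotation":[0,0,0],"hand":0},
    {"dp":[0,0,0],"rotation":[0,0,0],"hand":0},
    {"dp":[0,0,0],"rotation":[0,0,0],"hand":0},
    {"dp":[0,0,0],"rotation":[0,0,0],"hand":0},
  ],
)

```text
clock: 16.2
ee_pos: [602.7, -283.6, 204.6]
tcp_rot: [0.663, 0.702, 0.188, 0.178]
ft_force: [1.0, 0.2, -1.2]
grip_width: 15.5
grip_force: 76.1
```

```bash
python3 - <<'E'
from fin import *
p,r,F=target((655.1,-282.6,114.2),3.3,(-1.9,.1));go(p,r)
T=wT();im=arm.get_image("wrist");d=dict(T=T,m=im["mount"],K=im["intrinsics"],z=im["z_map"]);P=cloud(d)
C,w=ring("w9",P,im["img"].astype(float));print("lens in tool",(C-T[:3,3])@T[:3,:3],"n",w@T[:3,:3])
go(p,r);print(arm.sense()["qvel"],arm.sense()["grip_width"])
E
```

```text
clock 16.2 pos [ 602.7 -283.6  204.6] dp total [-0.  0. -0.] rot total [-0.  0.  0.] rows>= 0.0032324718460586916
w9 N 1760 centre [ 655.09 -283.41  114.91] r 27.418541840549892 tilt 29.85495337785473 az 2.742661420349174
lens in tool [ -2.76   0.42 103.84] n [ 0.  0. -1.]
clock 16.25 pos [ 602.8 -283.6  204.7] dp total [-0. -0. -0.] rot total [-0.  0.  0.] rows>= 0.0033795189556845616
[-0. -0.  0.  0.  0.  0.] 15.57298491418938
```

```bash
python3 -c "
from plant import arm
print(arm.finish_job())"
```

```text
the job is handed in; nothing more can be done
None
```

The proof-pull is done and the job is handed in: the slide was held level with the marker for over a second and eased fully home, and the collet is still held on the lens axis, about 80 mm from the lens and centred to roughly 1 mm by my own measurements.

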